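Pack the eye-photo lighting kit

TASK

Pack the lighting kit into the plywood caddy: the three plain grey tapered reflector cups go mouth up in the wide bay, nested inside one another and fully seated (largest outermost, medium in it, smallest innermost), and the small lamp head, the ribbed cylinder with the pale diffuser face, stands face up on the floor of the narrow bay. The open straight lens tube and the pointed ring-display cone look similar but are not part of the kit: leave both standing where they are.

Things in the scene. Friction and masses are not known exactly. Their poses are not given: they have to be found in the camera images.
- caddy: Plywood shallow open caddy, fixed, any yaw: 175 (its x) x 100 mm (its y), walls and one divider 5 mm thick, tops 20 mm above the counter, floor 5 mm above it. Two bays along its x: wide bay, 90 x 90 mm inside, centre at x = -37.5 mm, y = 0; narrow bay, 70 (x) x 90 (y) mm inside, centre at x = +47.5 mm, y = 0. Origin: centre of underside, at counter height; z up.
- cup_large: Loose plain grey tapered reflector cup, the largest and shortest, mouth up: foot 50 mm across, flaring to a near-straight collar (top 20 mm), rim 66 mm across, 52 mm tall, wall 2.5 mm, inner floor 6 mm above its underside (inside 45 mm across at the floor, 61 at the rim). Goes on the floor of the wide bay. Origin: centre of underside; z up.
- cup_medium: Loose plain grey tapered reflector cup, the medium one, mouth up: foot 38 mm across, flaring to a near-straight collar (top 30 mm), rim 53 mm across, 84 mm tall, wall 2.5 mm, inner floor 6 mm above its underside (inside 33 mm across at the floor, 48 at the rim). Its foot goes on the large cup's inner floor; rising 38 mm above the large rim. Origin: centre of underside; z up.
- cup_small: Loose plain grey tapered reflector cup, the narrowest and tallest, mouth up: foot 26 mm across, flaring to a near-straight collar (top 30 mm), rim 40 mm across, 116 mm tall, wall 2.5 mm, inner floor 6 mm above its underside (inside 21 mm across at the floor, 35 at the rim). Its foot goes on the medium cup's inner floor; rising 38 mm above the medium rim. Origin: centre of underside; z up.
- lamp_head: Loose lamp head: solid plain grey cylinder 44 mm across and 55 mm tall with dark ribs round its lower half and a flat pale diffuser disc (35 mm) on its top face. Goes in the narrow bay, diffuser up as it starts. Origin: centre of the underside; z up through the diffuser.
- lens_tube: Look-alike, not part of the kit: loose plain grey straight-sided tube, 44 mm outside, 34 mm inside, 55 mm tall, open at both ends (the white counter shows through). Leave it. Origin: centre of the underside, z up.
- ring_cone: Look-alike, not part of the kit: loose solid plain grey ring-display cone, base 60 mm across, narrowing upward to a blunt point, 84 mm tall. Leave it. Origin: centre of the underside, z up.
Not all that is in view belongs to the job. Leave any red look-alike of the lamp_head alone.

How it is judged:
By the outcome, as a careful person would: the job done as asked, in the order asked, and still so for the second after the job is handed in, with the robot touching nothing.
It also fails if it takes over 112 s, if anything falls off the work surface, if the arm or the gripper's body presses on something with over 40 N, if the wrist force passes 120 N, or if a joint passes its speed limit or range.

ROBOT

A 7-joint arm with a two-finger parallel gripper is mounted at the origin on the work surface. World frame = base frame: x ahead of the robot, y to its left, z up, the work surface at z = 0. Lengths are in m, angles in rad, forces in N, time in s.
With the tool pointing down it reaches from about 0.35 to 0.9 m from the base axis. Payload 8.1 kg.
Tool frame: the origin (TCP) lies midway between the tips of the shut fingers; the grasp point (between the pads) lies 19 mm behind it; z points along the fingers, y is the direction in which the jaws open and shut (so a half turn about z gives the same grasp; the last joint's range is limited). The gripper opens to 85 mm and grips with 20 to 120 N. Pads are 22 mm wide; open, the fingers measure 114 mm over their backs; the gripper's body (76 mm by 85 mm) begins 54 mm behind the grasp point. The pads swing forward as they close: fully open they stand 13 mm farther back than shut.
Start: joints at [-1.27, 0.434, 0.025, 1.573, -0.012, 1.134, -0.075], TCP at [0.246, 0.575, 0.231] pointing down, gripper open.
Joint ranges: [-2.62, 2.62], [-0.44, 2.09], [-1.27, 1.32], [0.08, 2.57], [-1.32, 4.46], [0.12, 2], [-2.74, 2.74]. Speed limits (rad/s): [2.22, 2.22, 3.01, 3.01, 3.14, 3.14, 3.14].

INTERFACE

Orientations are given as a 3x3 rotation matrix whose columns are the frame's x, y, z axes.
In Python, from rig import robot gives the robot as it stands. The module is installed in compiled form; this text tells all that it offers.
- The arm moves only by the shell command python3 -m inch 'ROWS' [FORCE]. ROWS is JSON, a list of rows, each an object with "hand": the closure, from 0 (fully open) to 1 (shut); "delta_pos": the shift along the tool's x, y, z in m, a list of three; "twist": the turn about the tool's z in degrees. A call has exactly 8 rows; each row is the pose to reach, as a shift and turn from the pose commanded when the call began, along the tool's axes at that moment; what a row does not reach only later rows make up. A row lasts 1/8 s, in which the tool goes at most 62.5 mm and 10.7 degrees, less where a joint would pass 70% of its speed; a pose out of reach is approached as far as the arm can. A call with a gripper value outside its range is refused whole. The fingers move at their own pace and stop on an object; FORCE is the grip in N (left out, the last holds). Time passes only in rows, so rows that repeat a pose let the fingers close, or fill a call up. It gives the time, the measured TCP pose, the force and the opening at its end, in the units of the state.
- robot.state(): the state, without advancing time (a new reading comes with each control period).
- robot.read_camera(name): name is "side" or "top" or "wrist"; returns (picture, depth): 420x560x3 uint8, red, green, blue; 420x560 float32, m along the optical axis (not along the pixel's ray), 0 where there is no reading.
- robot.camera_model(name): a dict with "fx", "fy", "cx", "cy" (pixels), "rvec" (rotation vector, rad) and "tvec" (3), from world to camera coordinates, as OpenCV has them; the wrist camera has in their place "hand_eye" (4x4, takes a point from camera to tool coordinates, whose origin is the TCP and whose axes are the flange's). Camera axes: x right, y down, z forward; pixel columns grow to the right and rows downward; lengths in m; the calibration is good to about 2 mm. A picture is of the moment at which its call begins: read the wrist's pose just before it. camera_model takes no time and is no camera call.
- robot.sign_off(): hands the job in, once; it reports no verdict.
The state is a dict: "time": time; "q": joint angles; "dq": joint speeds; "joint_efforts": joint torques, N m; "position": TCP position; "ee_rot": TCP orientation; "ft_force": force on the tool from outside, world axes, zero at the start; "torque": the same for the moment, N m; "grip_width": opening from 0.0 (shut) to 1.0 (fully open).
Only numpy, scipy, OpenCV 4.12 (cv2) and the standard library are available. Lean on these libraries where they do the work, as an engineer would, in place of code of your own. Each camera call takes 0.05 s, during which the arm holds its last target.

## Working session

There is one attempt and no reset: what is moved stays moved. The work goes in short steps, Python scripts to look and compute and a shell command to move; the robot and the scene stay as the last step left them, time stands still between calls to the robot, and variables do not carry over. Pictures are saved under pics/ and viewed, and the job is handed in when it is done.

```bash
mkdir -p pics; ls; cat > h.py <<'E'
import numpy as np, cv2
from rig import robot
def snap(n,f):
    im,d=robot.read_camera(n); cv2.imwrite('pics/'+f+'.png',im[:,:,::-1]); np.save('pics/'+f+'.npy',d); return im,d
def w(n,u,v,z):
    m=robot.camera_model(n);R,_=cv2.Rodrigues(np.array(m['rvec'],float));t=np.array(m['tvec'],float).ravel()
    o=-R.T@t;r=R.T@np.array([(u-m['cx'])/m['fx'],(v-m['cy'])/m['fy'],1.]);return o+r*(z-o[2])/r[2]
def wd(n,u,v,d):
    m=robot.camera_model(n);R,_=cv2.Rodrigues(np.array(m['rvec'],float));t=np.array(m['tvec'],float).ravel()
    return R.T@(d*np.array([(u-m['cx'])/m['fx'],(v-m['cy'])/m['fy'],1.])-t)
E
python3 - <<'E'
from h import *
s=robot.state();print(s)
for n in('top','side','wrist'):
    snap(n,n+'0');print(n,robot.camera_model(n))
E
```

```text
pics
{'time': 0.0, 'q': array([-1.26956426,  0.43522851,  0.02496568,  1.57411177, -0.0115987 ,
        1.13396288, -0.07506305]), 'dq': array([ 1.20104633e-04,  2.02153215e-03,  7.34219714e-04, -1.54720847e-03,
       -6.10592116e-05, -1.32610842e-04,  6.86558845e-04]), 'joint_efforts': array([ 2.16375098e-03, -6.70457268e+01,  1.02554362e+00, -3.16207194e+01,
        1.55022478e-02,  1.20647272e-02, -2.21862635e-06]), 'position': array([0.24544224, 0.57424452, 0.23051676]), 'ee_rot': array([[-9.19551836e-01,  3.92968431e-01, -4.83443402e-04],
       [ 3.92968703e-01,  9.19550641e-01, -1.48904802e-03],
       [-1.40598174e-04, -1.55923497e-03, -9.99998775e-01]]), 'ft_force': array([-0.49377615, -0.09147966, -0.84598083]), 'torque': array([0.00754185, 0.03219792, 0.03489445]), 'grip_width': 1.000719738147058}
top {'fx': 520.4162510662682, 'fy': 520.4162510662682, 'cx': 280.84917436792455, 'cy': 212.5371809783036, 'rvec': array([ 2.16152861, -2.18594847,  0.07665292]), 'tvec': array([0.01410048, 0.51376468, 1.51831207])}
side {'fx': 465.934458553339, 'fy': 465.934458553339, 'cx': 279.1853587345358, 'cy': 212.7533732096211, 'rvec': array([ 2.15455489, -0.00865124,  0.007234  ]), 'tvec': array([-0.4934963 ,  0.05473625,  1.1673221 ])}
wrist {'fx': 373.9408308607337, 'fy': 373.9408308607337, 'cx': 284.44739224311155, 'cy': 207.9692778510086, 'hand_eye': array([[-1.24058748e-03, -9.53833143e-01, -3.00334473e-01,
         7.56976109e-02],
       [ 9.99999230e-01, -1.18495337e-03, -3.67386150e-04,
        -1.51262619e-03],
       [-5.45726038e-06, -3.00334697e-01,  9.53833879e-01,
        -1.42586425e-01],
       [ 0.00000000e+00,  0.00000000e+00,  0.00000000e+00,
         1.00000000e+00]])}
```

View pics/top0.png

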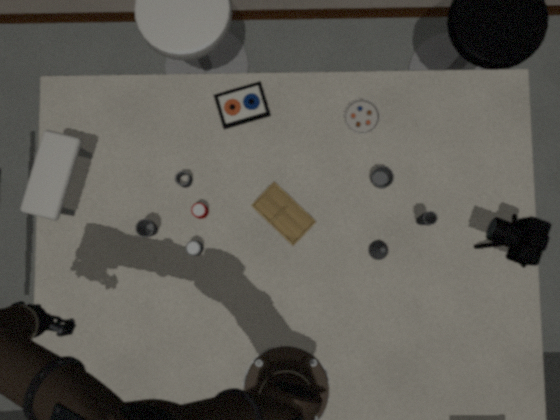

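View pics/side0.png

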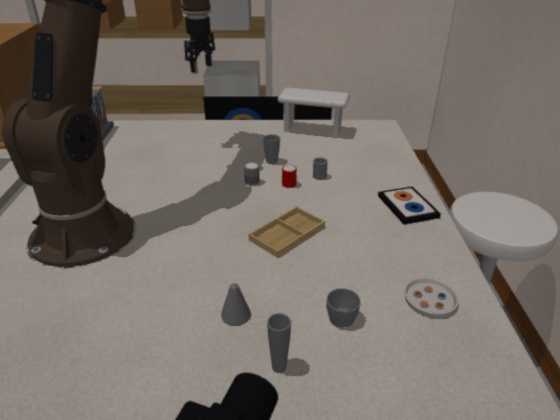

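View pics/wrist0.png

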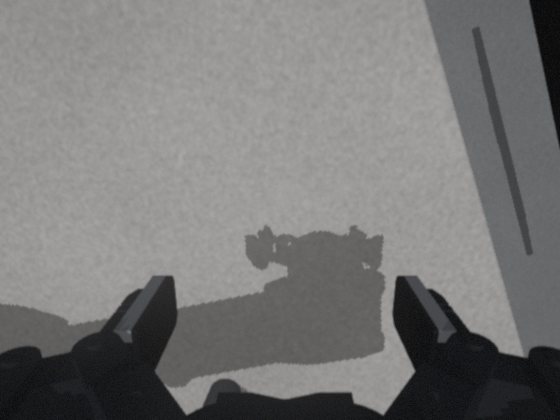

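```bash
python3 - <<'E'
from h import *
t=cv2.imread('pics/top0.png')
a=cv2.resize(t[160:270,125:235],None,fx=5,fy=5,interpolation=2)
cv2.imwrite('pics/tl.png',a)
cv2.imwrite('pics/tr.png',cv2.resize(t[155:265,240:450],None,fx=3.8,fy=3.8,interpolation=2))
s=cv2.imread('pics/side0.png')
cv2.imwrite('pics/sl.png',cv2.resize(s[125:385,210:370],None,fx=2.3,fy=2.3,interpolation=2))
for n,u,v,z in [('medrim',147,228,.08),('tube',184,178,.05),('red',200,210,.055),('lamp',195,247,.055),('lg',381,177,.05),('small',427,218,.1),('cone',378,249,.04),('caddy',284,212,.01)]: print(n,w('top',u,v,z).round(3))
E
```

```text
medrim [0.469 0.389 0.08 ]
tube [0.616 0.29  0.05 ]
red [0.521 0.242 0.055]
lamp [0.414 0.257 0.055]
lg [ 0.612 -0.285  0.05 ]
small [ 0.487 -0.401  0.1  ]
cone [ 0.403 -0.272  0.04 ]
caddy [ 0.516 -0.001  0.01 ]
```

View pics/tl.png

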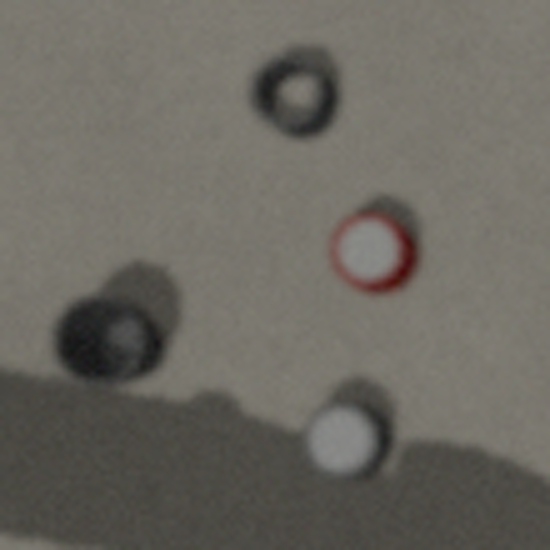

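View pics/tr.png

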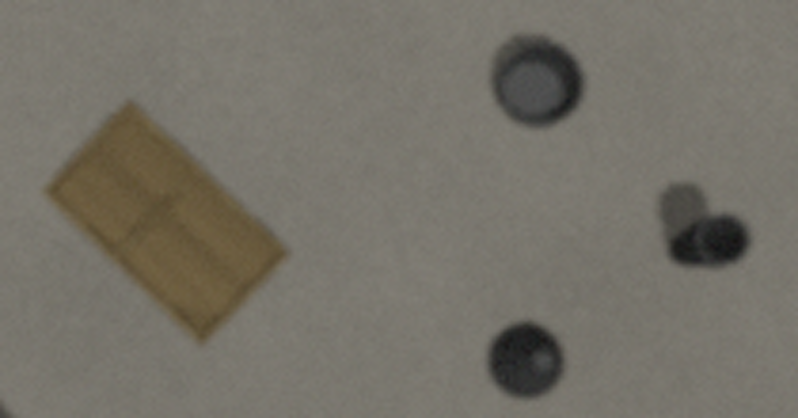

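View pics/sl.png

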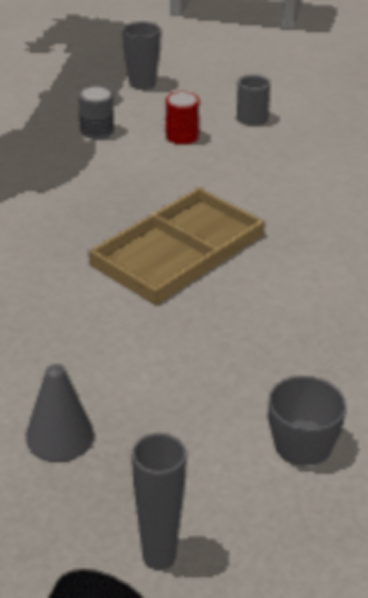

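```bash
python3 - <<'E'
from h import *
d=np.load('pics/top0.npy')
c=[w('top',u/3.8+240-.5*0,v/3.8+155,.02) for u,v in[(130,100),(290,250),(203,342),(45,190)]]
c=np.array(c);print(c.round(4),c.mean(0).round(4),[np.linalg.norm(c[i]-c[i-1]).round(4) for i in range(4)])
x=(c[0]+c[3]-c[1]-c[2]);print('yaw',np.degrees(np.arctan2(x[1],x[0])))
# blobs by depth height
v,u=np.mgrid[0:420,0:560]
m=robot.camera_model('top');R,_=cv2.Rodrigues(np.array(m['rvec']));t=np.array(m['tvec']).ravel()
P=(np.stack([(u-m['cx'])/m['fx']*d,(v-m['cy'])/m['fy']*d,d],-1)-t)@R
for n,cu,cv_,r in [('med',147,228,14),('lamp',195,247,11),('lg',381,177,17),('small',427,218,15),('caddy',284,212,36),('tube',184,178,12),('red',200,210,12),('cone',378,249,14)]:
    Q=P[cv_-r:cv_+r,cu-r:cu+r].reshape(-1,3);Q=Q[Q[:,2]<.3]
    zt=np.percentile(Q[:,2],98); K=Q[Q[:,2]>max(.012,zt-.02)]
    print(n,'ztop',zt.round(3),len(K),'mid',((K.min(0)+K.max(0))/2).round(3),'ext',(K.max(0)-K.min(0)).round(3))
E
```

```text
[[ 0.6074  0.0271  0.02  ]
 [ 0.4883 -0.0962  0.02  ]
 [ 0.4176 -0.0276  0.02  ]
 [ 0.5374  0.0941  0.02  ]] [ 0.5127 -0.0006  0.02  ] [np.float64(0.0969), np.float64(0.1714), np.float64(0.0984), np.float64(0.1708)]
yaw 45.726561407687214
med ztop 0.085 105 mid [0.471 0.398 0.08 ] ext [0.049 0.054 0.029]
lamp ztop 0.061 188 mid [0.413 0.264 0.053] ext [0.043 0.044 0.022]
lg ztop 0.053 123 mid [ 0.613 -0.287  0.047] ext [0.064 0.067 0.026]
small ztop 0.116 88 mid [ 0.488 -0.402  0.109] ext [0.037 0.038 0.025]
caddy ztop 0.022 415 mid [0.513 0.004 0.022] ext [0.191 0.192 0.019]
tube ztop 0.058 103 mid [0.616 0.297 0.05 ] ext [0.043 0.044 0.024]
red ztop 0.061 187 mid [0.522 0.248 0.052] ext [0.041 0.043 0.022]
cone ztop 0.081 70 mid [ 0.403 -0.275  0.075] ext [0.023 0.029 0.029]
```

```bash
cat >> h.py <<'E'
def to(x,y,z):
    s=robot.state();R=np.array(s['ee_rot']);p=np.array(s['position'])
    print('t',round(s['time'],2),'pos',p.round(4),'yaw',np.degrees(np.arctan2(R[1,0],R[0,0])).round(2),'tilt',R[:2,2].round(4),'F',np.round(s['ft_force'],1),'w',round(s['grip_width'],3),'-> delta',(R.T@(np.array([x,y,z])-p)).round(4))
E
python3 -c "
from h import *
to(.613,-.287,.2)"
```

```text
t 0.15 pos [0.2455 0.5744 0.2307] yaw 156.86 tilt [-0.0004 -0.0011] F [ 0.6 -0.3  0.2] w 1.002 -> delta [-0.6765 -0.6476  0.0315]
```

```bash
python3 -m inch '[{"hand":0,"delta_pos":[-0.04,-0.04,0],"twist":10},{"hand":0,"delta_pos":[-0.085,-0.08,0],"twist":20},{"hand":0,"delta_pos":[-0.13,-0.12,0],"twist":30},{"hand":0,"delta_pos":[-0.17,-0.16,0],"twist":40},{"hand":0,"delta_pos":[-0.21,-0.20,0],"twist":50},{"hand":0,"delta_pos":[-0.255,-0.24,0],"twist":60},{"hand":0,"delta_pos":[-0.295,-0.28,0],"twist":70},{"hand":0,"delta_pos":[-0.34,-0.32,0],"twist":80}]' 40; python3 -c "
from h import *
to(.613,-.287,.2)"
```

```text
time: 1.15
position: [0.4327, 0.1453, 0.2314]
ee_rot: [[0.232, 0.973, 0.0], [0.973, -0.232, 0.001], [0.001, -0.0, -1.0]]
ft_force: [1.4, 0.7, -0.6]
grip_width: 1.004
t 1.15 pos [0.4327 0.1453 0.2314] yaw 76.57 tilt [0.0001 0.0006] F [ 1.4  0.7 -0.6] w 1.004 -> delta [-0.3786  0.2758  0.0312]
```

```bash
python3 -m inch '[{"hand":0,"delta_pos":[-0.045,0.035,0],"twist":8},{"hand":0,"delta_pos":[-0.09,0.07,0],"twist":16},{"hand":0,"delta_pos":[-0.14,0.105,0],"twist":24},{"hand":0,"delta_pos":[-0.19,0.14,0],"twist":30.9},{"hand":0,"delta_pos":[-0.24,0.175,0.01],"twist":30.9},{"hand":0,"delta_pos":[-0.29,0.21,0.02],"twist":30.9},{"hand":0,"delta_pos":[-0.335,0.245,0.025],"twist":30.9},{"hand":0,"delta_pos":[-0.379,0.276,0.031],"twist":30.9}]'; python3 -c "
from h import *
to(.613,-.287,.2)
snap('wrist','w1')"
```

```text
time: 2.15
position: [0.6158, -0.2865, 0.1996]
ee_rot: [[0.695, 0.719, -0.0], [0.719, -0.695, 0.0], [0.0, -0.001, -1.0]]
ft_force: [0.1, 1.1, -0.3]
grip_width: 1.003
t 2.15 pos [ 0.6158 -0.2865  0.1996] yaw 45.98 tilt [-0.0004  0.0004] F [ 0.1  1.1 -0.3] w 1.003 -> delta [-0.0023 -0.0017 -0.0004]
```

View pics/w1.png

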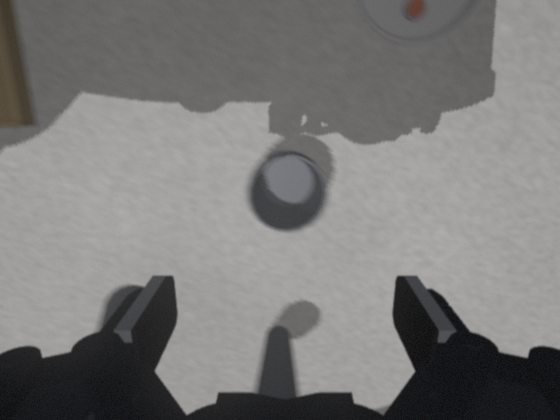

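```bash
cat >> h.py <<'E'
def wristP(d,s):
    m=robot.camera_model('wrist');H=np.array(m['hand_eye']);v,u=np.mgrid[0:420,0:560]
    C=np.stack([(u-m['cx'])/m['fx']*d,(v-m['cy'])/m['fy']*d,d],-1)
    return (C@H[:3,:3].T+H[:3,3])@np.array(s['ee_rot']).T+np.array(s['position'])
def rimfit(P,ok,c,r,z0,z1):
    Q=P[ok];k=(Q[:,2]>z0)&(Q[:,2]<z1)&(np.linalg.norm(Q[:,:2]-c,axis=1)<r);Q=Q[k]
    (cx,cy),rr=cv2.minEnclosingCircle(Q[:,:2].astype(np.float32))
    mm=(np.percentile(Q[:,:2],1,axis=0)+np.percentile(Q[:,:2],99,axis=0))/2
    print('n',len(Q),'circle',round(cx,4),round(cy,4),'D',round(2*rr,4),'mid',mm.round(4),'ext',np.ptp(Q[:,:2],axis=0).round(4),'ztop',np.percentile(Q[:,2],98).round(4))
E
python3 - <<'E'
from h import *
s=robot.state();d=np.load('pics/w1.npy');P=wristP(d,s);ok=d>0.05
for z0 in(.04,.045,.048): rimfit(P,ok,[.613,-.287],.05,z0,.07)
rimfit(P,ok,[.488,-.402],.04,.105,.13)
E
```

```text
n 1241 circle 0.6141 -0.2975 D 0.0661 mid [ 0.6143 -0.2972] ext [0.0649 0.065 ] ztop 0.0521
n 998 circle 0.6141 -0.2975 D 0.0661 mid [ 0.6142 -0.2972] ext [0.0649 0.065 ] ztop 0.0521
n 846 circle 0.6142 -0.2974 D 0.0662 mid [ 0.6141 -0.2972] ext [0.0648 0.0649] ztop 0.0522
n 5 circle 0.5041 -0.4018 D 0.0052 mid [ 0.5041 -0.4018] ext [0.0022 0.0046] ztop 0.1063
```

```bash
python3 - <<'E'
from h import *
def allP(n,d):
    m=robot.camera_model(n);R,_=cv2.Rodrigues(np.array(m['rvec']));t=np.array(m['tvec']).ravel();v,u=np.mgrid[0:420,0:560]
    return (np.stack([(u-m['cx'])/m['fx']*d,(v-m['cy'])/m['fy']*d,d],-1)-t)@R
for n in('top','side'):
    d=np.load(f'pics/{n}0.npy');P=allP(n,d);ok=d>.05
    print(n)
    for c,r,z0,z1 in [([.613,-.292],.05,.046,.07),([.488,-.402],.04,.108,.13),([.471,.393],.045,.076,.1),([.413,.26],.035,.05,.07),([.616,.295],.035,.045,.07)]:
        rimfit(P,ok,c,r,z0,z1)
E
```

```text
top
n 77 circle 0.6138 -0.2868 D 0.0668 mid [ 0.613 -0.287] ext [0.0635 0.0655] ztop 0.0598
n 58 circle 0.4886 -0.4026 D 0.0421 mid [ 0.4877 -0.4028] ext [0.0366 0.0382] ztop 0.1211
n 71 circle 0.4721 0.398 D 0.0553 mid [0.4706 0.3973] ext [0.0488 0.0537] ztop 0.0923
n 172 circle 0.4137 0.2637 D 0.0445 mid [0.413  0.2636] ext [0.0404 0.044 ] ztop 0.0615
n 92 circle 0.6162 0.2974 D 0.0448 mid [0.6159 0.2969] ext [0.0426 0.0442] ztop 0.061
side
n 241 circle 0.6159 -0.2872 D 0.07 mid [ 0.6152 -0.2882] ext [0.0649 0.0672] ztop 0.0546
n 234 circle 0.4891 -0.4048 D 0.0415 mid [ 0.4894 -0.4057] ext [0.0396 0.0398] ztop 0.1181
n 95 circle 0.4724 0.3983 D 0.0611 mid [0.4729 0.3971] ext [0.0471 0.059 ] ztop 0.0863
n 105 circle 0.4135 0.2627 D 0.0488 mid [0.4149 0.2627] ext [0.0436 0.0476] ztop 0.0589
n 111 circle 0.6179 0.2952 D 0.0538 mid [0.618  0.2949] ext [0.0416 0.0489] ztop 0.0585
```

```bash
python3 - <<'E'
from h import *
to(.613,-.287,.2)
s=robot.state();im,d=snap('wrist','w2');P=wristP(d,s);ok=d>0.05
to(.613,-.287,.2)
rimfit(P,ok,[.613,-.287],.05,.045,.07)
im=im[:,:,::-1]
cv2.imwrite('pics/w2c.png',cv2.resize(im[120:260,210:360],None,fx=4,fy=4))
E
```

```text
t 2.2 pos [ 0.6151 -0.2944  0.1987] yaw 45.64 tilt [-0.0011 -0.0052] F [-1.6 -3.8  1.1] w 0.998 -> delta [ 0.0038 -0.0067 -0.0013]
t 2.25 pos [ 0.6141 -0.2919  0.1989] yaw 45.58 tilt [-0.0021 -0.004 ] F [-0.6 -0.7 -1. ] w 1.002 -> delta [ 0.0027 -0.0042 -0.0011]
n 1049 circle 0.6148 -0.2887 D 0.0659 mid [ 0.6149 -0.2884] ext [0.0653 0.0651] ztop 0.053
```

View pics/w2c.png

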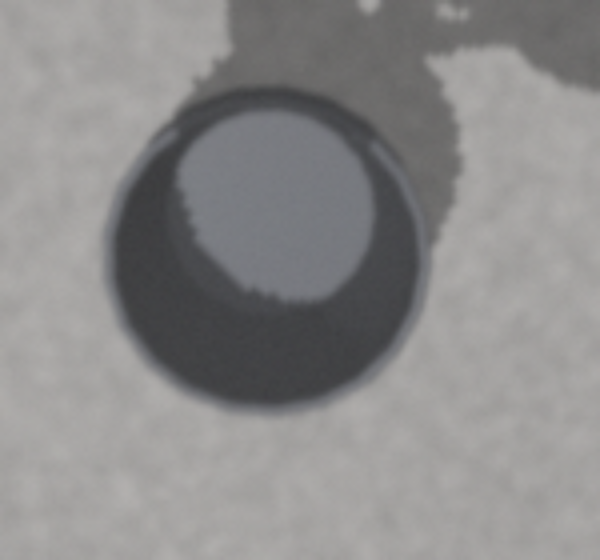

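```bash
python3 -m inch '[{"hand":0,"delta_pos":[0,0,0.02],"twist":0},{"hand":0,"delta_pos":[0,0,0.045],"twist":0},{"hand":0,"delta_pos":[0,0,0.07],"twist":0},{"hand":0,"delta_pos":[0,0,0.085],"twist":0},{"hand":0,"delta_pos":[0,0,0.09],"twist":0},{"hand":0,"delta_pos":[0,0,0.09],"twist":0},{"hand":0,"delta_pos":[0,0,0.09],"twist":0},{"hand":0,"delta_pos":[0,0,0.09],"twist":0}]'; python3 - <<'E'
from h import *
to(.6145,-.288,.015)
s=robot.state();im,d=snap('wrist','w3');P=wristP(d,s);ok=d>0.05
rimfit(P,ok,[.613,-.287],.05,.045,.07)
to(.6145,-.288,.015)
E
```

```text
time: 3.25
position: [0.6155, -0.2852, 0.1111]
ee_rot: [[0.695, 0.719, 0.001], [0.719, -0.695, -0.0], [0.001, 0.001, -1.0]]
ft_force: [0.4, 0.2, 0.1]
grip_width: 1.004
t 3.25 pos [ 0.6155 -0.2852  0.1111] yaw 45.96 tilt [ 0.0011 -0.0004] F [0.4 0.2 0.1] w 1.004 -> delta [-0.0028  0.0012  0.0961]
n 2190 circle 0.6145 -0.2887 D 0.0664 mid [ 0.615  -0.2884] ext [0.0658 0.0656] ztop 0.0529
t 3.3 pos [ 0.6153 -0.2851  0.1109] yaw 45.96 tilt [ 0.0009 -0.0002] F [ 0.2 -0.8 -0. ] w 1.0 -> delta [-0.0027  0.0013  0.0959]
```

View pics/w3.png

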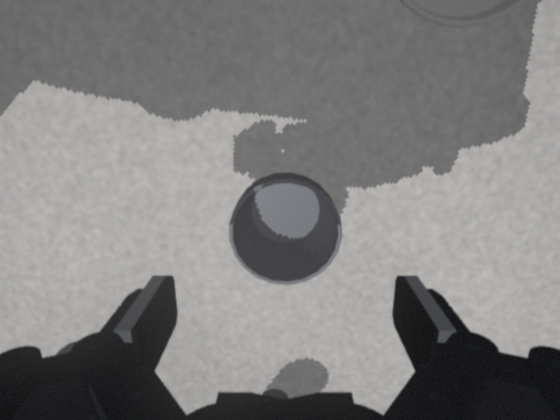

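```bash
python3 -m inch '[{"hand":0,"delta_pos":[-0.003,0.002,0.02],"twist":0},{"hand":0,"delta_pos":[-0.003,0.002,0.045],"twist":0},{"hand":0,"delta_pos":[-0.003,0.002,0.07],"twist":0},{"hand":0,"delta_pos":[-0.003,0.002,0.085],"twist":0},{"hand":0,"delta_pos":[-0.003,0.002,0.094],"twist":0},{"hand":0,"delta_pos":[-0.003,0.002,0.096],"twist":0},{"hand":0,"delta_pos":[-0.003,0.002,0.096],"twist":0},{"hand":0.2,"delta_pos":[-0.003,0.002,0.096],"twist":0}]' 40
python3 -m inch '[{"hand":0.4,"delta_pos":[0,0,0],"twist":0},{"hand":0.6,"delta_pos":[0,0,0],"twist":0},{"hand":0.8,"delta_pos":[0,0,0],"twist":0},{"hand":0.8,"delta_pos":[0,0,0],"twist":0},{"hand":0.8,"delta_pos":[0,0,-0.01],"twist":0},{"hand":0.8,"delta_pos":[0,0,-0.03],"twist":0},{"hand":0.8,"delta_pos":[0,0,-0.05],"twist":0},{"hand":0.8,"delta_pos":[0,0,-0.08],"twist":0}]'
python3 - <<'E'
from h import *
to(.6145,-.288,.015)
snap('wrist','w4');snap('side','s4')
E
```

```text
time: 4.3
position: [0.6149, -0.2887, 0.0151]
ee_rot: [[0.695, 0.719, 0.001], [0.719, -0.695, -0.0], [0.0, 0.001, -1.0]]
ft_force: [0.2, 0.1, 0.3]
grip_width: 0.815
time: 5.3
position: [0.6143, -0.2884, 0.0958]
ee_rot: [[0.695, 0.719, -0.0], [0.719, -0.695, 0.0], [-0.0, -0.0, -1.0]]
ft_force: [0.1, 0.2, -1.3]
grip_width: 0.763
t 5.3 pos [ 0.6143 -0.2884  0.0958] yaw 45.95 tilt [-0.0002  0.0001] F [ 0.1  0.2 -1.3] w 0.763 -> delta [ 0.0005 -0.0001  0.0808]
```

View pics/w4.png

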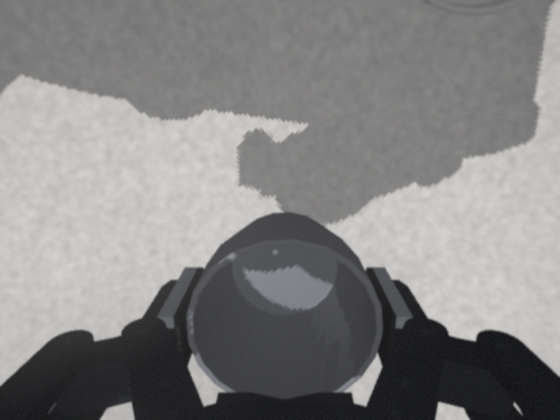

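View pics/s4.png

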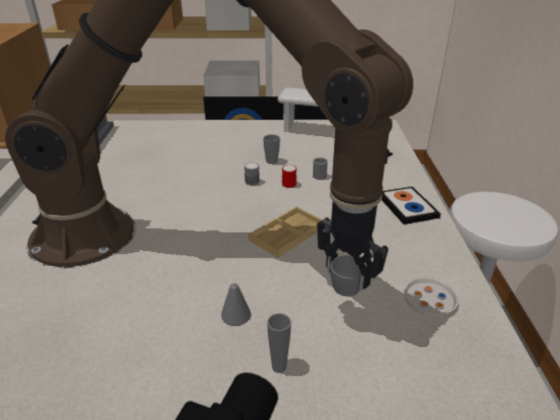

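```bash
python3 - <<'E'
from h import *
to(.487,-.024,.096)
E
```

```text
t 5.4 pos [ 0.6165 -0.2901  0.0991] yaw 45.95 tilt [ 0.0061 -0.0028] F [ 0.3 -0.9 -1.3] w 0.759 -> delta [ 0.1012 -0.2781  0.0016]
```

```bash
python3 -m inch '[{"hand":0.8,"delta_pos":[0.008,-0.022,0],"twist":0},{"hand":0.8,"delta_pos":[0.025,-0.066,0],"twist":0},{"hand":0.8,"delta_pos":[0.043,-0.115,0],"twist":0},{"hand":0.8,"delta_pos":[0.061,-0.164,0],"twist":0},{"hand":0.8,"delta_pos":[0.078,-0.21,0],"twist":0},{"hand":0.8,"delta_pos":[0.092,-0.25,0],"twist":0},{"hand":0.8,"delta_pos":[0.099,-0.27,0],"twist":0},{"hand":0.8,"delta_pos":[0.101,-0.276,0],"twist":0}]'
python3 - <<'E'
from h import *
to(.487,-.024,.02)
s=robot.state();im,d=snap('wrist','w5');np.save('pics/w5s.npy',np.c_[s['ee_rot'],s['position']])
E
```

```text
time: 6.4
position: [0.4858, -0.0226, 0.0945]
ee_rot: [[0.694, 0.72, 0.0], [0.72, -0.694, 0.001], [0.001, -0.001, -1.0]]
ft_force: [0.1, -0.4, -0.4]
grip_width: 0.756
t 6.4 pos [ 0.4858 -0.0226  0.0945] yaw 46.08 tilt [0.0001 0.0008] F [ 0.1 -0.4 -0.4] w 0.756 -> delta [-0.0002  0.0018  0.0745]
```

View pics/w5.png

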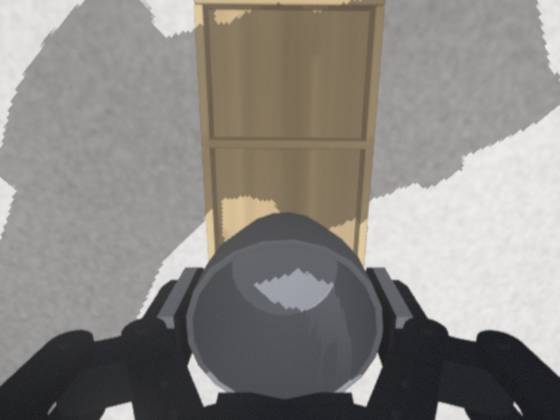

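```bash
python3 - <<'E'
from h import *
S=np.load('pics/w5s.npy');s=dict(ee_rot=S[:,:3],position=S[:,3])
def w2(u,v,z):
    m=robot.camera_model('wrist');H=np.array(m['hand_eye']);R=S[:,:3];o=R@H[:3,3]+S[:,3]
    r=R@H[:3,:3]@np.array([(u-m['cx'])/m['fx'],(v-m['cy'])/m['fy'],1]);return o+r*(z-o[2])/r[2]
p=[w2(u,v,.02) for u,v in[(195,2),(385,2),(206,143),(374,143),(211,143),(367,143),(212,200),(366,240)]]
for q in p:print(q.round(4))
dv=(p[2]+p[3])/2; 
a=p[1]-p[0];print(np.linalg.norm(p[1]-p[0]),np.linalg.norm(p[3]-p[2]))
yaw=np.arctan2(a[1],a[0])+np.pi/2;print(np.degrees(yaw))
x=np.array([np.cos(yaw),np.sin(yaw)]);f=(p[0]+p[1])[:2]/2
print('from far',f-x*.0875,'from div',dv[:2]-x*.010,'->wide',f-x*.125,dv[:2]-x*.0475)
d=np.load('pics/w5.npy');P=wristP(d,s);print(P[143,290],P[70,290],P[4,290])
E
```

```text
[0.5364 0.0946 0.02  ]
[0.6074 0.0261 0.02  ]
[0.4867 0.0415 0.02  ]
[ 0.5565 -0.0259  0.02  ]
[0.4888 0.0395 0.02  ]
[ 0.5536 -0.0231  0.02  ]
[0.464  0.0158 0.02  ]
[ 0.5141 -0.0688  0.02  ]
0.0985962846193406 0.09696376538130276
46.00679219875406
from far [ 0.51111799 -0.00259817] from div [0.51467257 0.00061037] ->wide [ 0.4850715  -0.02957651] [ 0.48862608 -0.02636796]
[0.52151115 0.00766026 0.01865847] [0.54964197 0.03678945 0.00501073] [0.57137491 0.05978743 0.01917467]
```

```bash
python3 -m inch '[{"hand":0.8,"delta_pos":[-0.003,0.003,0.015],"twist":0},{"hand":0.8,"delta_pos":[-0.003,0.003,0.035],"twist":0},{"hand":0.8,"delta_pos":[-0.003,0.003,0.053],"twist":0},{"hand":0.8,"delta_pos":[-0.003,0.003,0.065],"twist":0},{"hand":0.8,"delta_pos":[-0.003,0.003,0.07],"twist":0},{"hand":0.8,"delta_pos":[-0.003,0.003,0.073],"twist":0},{"hand":0.8,"delta_pos":[-0.003,0.003,0.075],"twist":0},{"hand":0.8,"delta_pos":[-0.003,0.003,0.075],"twist":0}]'
python3 -c "
from h import *
to(.487,-.028,.02)"
```

```text
time: 7.45
position: [0.4866, -0.0286, 0.0204]
ee_rot: [[0.695, 0.719, 0.001], [0.719, -0.695, 0.001], [0.001, 0.0, -1.0]]
ft_force: [-5.0, -0.8, 12.9]
grip_width: 0.757
t 7.45 pos [ 0.4866 -0.0286  0.0204] yaw 45.94 tilt [0.0012 0.0006] F [-5.  -0.8 12.9] w 0.757 -> delta [ 0.0007 -0.0001  0.0004]
```

Contact (about 13 N), at the expected floor height. Release and rise.

```bash
python3 -m inch '[{"hand":0.15,"delta_pos":[0,0,-0.001],"twist":0},{"hand":0,"delta_pos":[0,0,-0.001],"twist":0},{"hand":0,"delta_pos":[0,0,-0.001],"twist":0},{"hand":0,"delta_pos":[0,0,-0.01],"twist":0},{"hand":0,"delta_pos":[0,0,-0.04],"twist":0},{"hand":0,"delta_pos":[0,0,-0.09],"twist":0},{"hand":0,"delta_pos":[0,0,-0.14],"twist":0},{"hand":0,"delta_pos":[0,0,-0.18],"twist":0}]'
python3 - <<'E'
from h import *
to(.471,.397,.2)
s=robot.state();im,d=snap('wrist','w6');P=wristP(d,s)
rimfit(P,d>.05,[.487,-.028],.05,.05,.075)
E
```

```text
time: 8.45
position: [0.4864, -0.0286, 0.2017]
ee_rot: [[0.696, 0.718, 0.001], [0.718, -0.696, 0.0], [0.001, 0.001, -1.0]]
ft_force: [0.4, 0.5, 0.3]
grip_width: 1.001
t 8.45 pos [ 0.4864 -0.0286  0.2017] yaw 45.93 tilt [0.0012 0.0001] F [0.4 0.5 0.3] w 1.001 -> delta [ 0.2951 -0.3071  0.0017]
n 1066 circle 0.4876 -0.0296 D 0.0661 mid [ 0.4879 -0.0295] ext [0.0653 0.0656] ztop 0.058
```

View pics/w6.png

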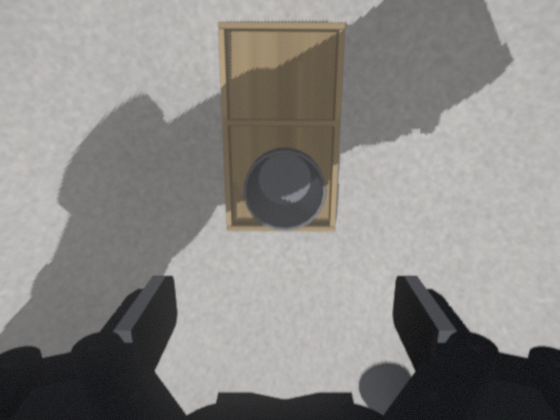

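```bash
python3 - <<'E'
from h import *
s=robot.state();m=robot.camera_model('wrist');H=np.array(m['hand_eye']);R=s['ee_rot'];o=R@H[:3,3]+s['position']
p=[]
for u,v in[(220,22),(345,22),(336,230),(226,230)]:
    r=R@H[:3,:3]@np.array([(u-m['cx'])/m['fx'],(v-m['cy'])/m['fy'],1]);p.append(o+r*(.02-o[2])/r[2])
p=np.array(p);print(p.round(4),p.mean(0).round(4),[np.linalg.norm(p[i]-p[i-1]).round(4) for i in range(4)])
E
python3 -m inch '[{"hand":0,"delta_pos":[0.025,-0.026,0],"twist":0},{"hand":0,"delta_pos":[0.067,-0.07,0],"twist":0},{"hand":0,"delta_pos":[0.11,-0.115,0],"twist":0},{"hand":0,"delta_pos":[0.153,-0.16,0],"twist":0},{"hand":0,"delta_pos":[0.196,-0.205,0],"twist":0},{"hand":0,"delta_pos":[0.239,-0.25,0],"twist":0},{"hand":0,"delta_pos":[0.275,-0.287,0],"twist":0},{"hand":0,"delta_pos":[0.295,-0.307,0],"twist":0}]'
python3 -m inch '[{"hand":0,"delta_pos":[0,0,0],"twist":0},{"hand":0,"delta_pos":[0,0,0.005],"twist":0},{"hand":0,"delta_pos":[0,0,0.02],"twist":0},{"hand":0,"delta_pos":[0,0,0.03],"twist":0},{"hand":0,"delta_pos":[0,0,0.04],"twist":0},{"hand":0,"delta_pos":[0,0,0.04],"twist":0},{"hand":0,"delta_pos":[0,0,0.04],"twist":0},{"hand":0,"delta_pos":[0,0,0.04],"twist":0}]'
python3 - <<'E'
from h import *
to(.471,.397,.05)
s=robot.state();im,d=snap('wrist','w7');P=wristP(d,s)
rimfit(P,d>.05,[.471,.397],.045,.078,.1)
E
```

```text
[[ 0.5431  0.0972  0.02  ]
 [ 0.6146  0.0278  0.02  ]
 [ 0.4913 -0.0991  0.02  ]
 [ 0.4175 -0.0271  0.02  ]] [ 5.166e-01 -3.000e-04  2.000e-02] [np.float64(0.1767), np.float64(0.0997), np.float64(0.1769), np.float64(0.1031)]
time: 9.5
position: [0.4695, 0.4005, 0.1991]
ee_rot: [[0.693, 0.721, -0.0], [0.721, -0.693, 0.0], [-0.0, -0.0, -1.0]]
ft_force: [-0.4, -0.5, -0.1]
grip_width: 1.003
time: 10.5
position: [0.471, 0.3974, 0.1597]
ee_rot: [[0.695, 0.719, 0.001], [0.719, -0.695, 0.001], [0.001, 0.0, -1.0]]
ft_force: [0.1, 0.0, 0.4]
grip_width: 1.001
t 10.5 pos [0.471  0.3974 0.1597] yaw 45.96 tilt [0.0006 0.0005] F [0.1 0.  0.4] w 1.001 -> delta [-0.0004  0.0003  0.1097]
n 1376 circle 0.4718 0.3966 D 0.053 mid [0.472  0.3968] ext [0.0527 0.052 ] ztop 0.0849
```

View pics/w7.png

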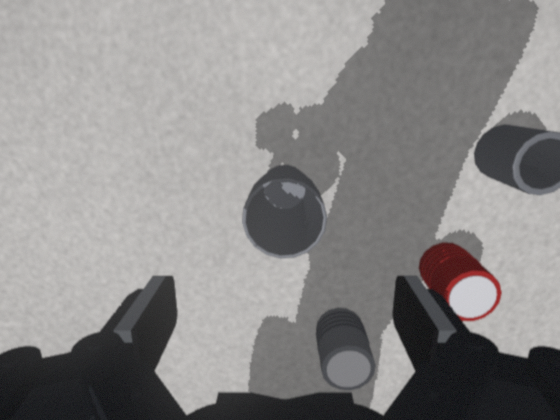

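```bash
python3 -m inch '[{"hand":0,"delta_pos":[0,0.001,0.025],"twist":0},{"hand":0,"delta_pos":[0,0.001,0.055],"twist":0},{"hand":0,"delta_pos":[0,0.001,0.085],"twist":0},{"hand":0,"delta_pos":[0,0.001,0.105],"twist":0},{"hand":0,"delta_pos":[0,0.001,0.111],"twist":0},{"hand":0.2,"delta_pos":[0,0.001,0.111],"twist":0},{"hand":0.5,"delta_pos":[0,0.001,0.111],"twist":0},{"hand":0.8,"delta_pos":[0,0.001,0.111],"twist":0}]' 40
python3 -m inch '[{"hand":0.8,"delta_pos":[0,0,0],"twist":0},{"hand":0.8,"delta_pos":[0,0,0],"twist":0},{"hand":0.8,"delta_pos":[0,0,-0.005],"twist":0},{"hand":0.8,"delta_pos":[0,0,-0.02],"twist":0},{"hand":0.8,"delta_pos":[0,0,-0.05],"twist":0},{"hand":0.8,"delta_pos":[0,0,-0.085],"twist":0},{"hand":0.8,"delta_pos":[0,0,-0.11],"twist":0},{"hand":0.8,"delta_pos":[0,0,-0.12],"twist":0}]'
python3 - <<'E'
from h import *
to(.4876,-.0293,.17)
snap('wrist','w8')
E
```

```text
time: 11.55
position: [0.472, 0.3972, 0.0496]
ee_rot: [[0.695, 0.719, 0.001], [0.719, -0.695, 0.002], [0.002, -0.0, -1.0]]
ft_force: [-1.5, -0.0, 6.0]
grip_width: 0.61
time: 12.55
position: [0.4721, 0.3968, 0.1706]
ee_rot: [[0.695, 0.719, 0.002], [0.719, -0.695, 0.002], [0.003, -0.0, -1.0]]
ft_force: [-0.0, -0.4, -1.3]
grip_width: 0.614
t 12.55 pos [0.4721 0.3968 0.1706] yaw 45.95 tilt [0.0019 0.0021] F [-0.  -0.4 -1.3] w 0.614 -> delta [-2.955e-01  3.074e-01 -3.000e-04]
```

View pics/w8.png

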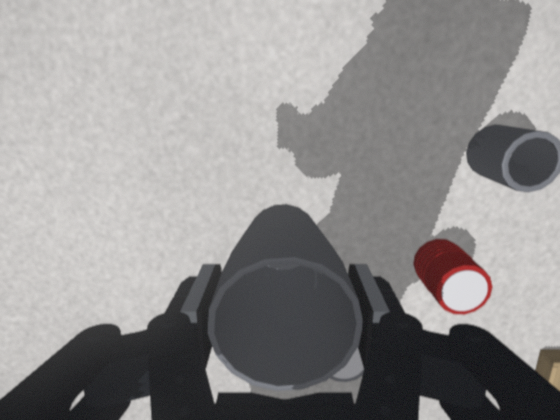

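```bash
python3 -m inch '[{"hand":0.8,"delta_pos":[-0.02,0.021,0],"twist":0},{"hand":0.8,"delta_pos":[-0.06,0.062,0],"twist":0},{"hand":0.8,"delta_pos":[-0.104,0.108,0],"twist":0},{"hand":0.8,"delta_pos":[-0.148,0.154,0],"twist":0},{"hand":0.8,"delta_pos":[-0.192,0.2,0],"twist":0},{"hand":0.8,"delta_pos":[-0.236,0.245,0],"twist":0},{"hand":0.8,"delta_pos":[-0.275,0.286,0],"twist":0},{"hand":0.8,"delta_pos":[-0.295,0.307,0],"twist":0}]'
python3 -m inch '[{"hand":0.8,"delta_pos":[0,0,0],"twist":0},{"hand":0.8,"delta_pos":[0,0,0],"twist":0},{"hand":0.8,"delta_pos":[0,0,0.01],"twist":0},{"hand":0.8,"delta_pos":[0,0,0.025],"twist":0},{"hand":0.8,"delta_pos":[0,0,0.035],"twist":0},{"hand":0.8,"delta_pos":[0,0,0.04],"twist":0},{"hand":0.8,"delta_pos":[0,0,0.04],"twist":0},{"hand":0.8,"delta_pos":[0,0,0.04],"twist":0}]'
python3 - <<'E'
from h import *
to(.4876,-.0293,.061)
snap('wrist','w9');im,d=snap('side','s9')
cv2.imwrite('pics/s9c.png',cv2.resize(im[150:300,220:380,::-1],None,fx=4,fy=4,interpolation=2))
E
```

```text
time: 13.6
position: [0.4861, -0.0327, 0.168]
ee_rot: [[0.698, 0.716, -0.001], [0.716, -0.698, -0.001], [-0.001, 0.0, -1.0]]
ft_force: [0.1, 0.2, -0.7]
grip_width: 0.61
time: 14.6
position: [0.4873, -0.0291, 0.1286]
ee_rot: [[0.695, 0.719, 0.001], [0.719, -0.695, 0.0], [0.0, 0.0, -1.0]]
ft_force: [1.0, 0.4, -1.4]
grip_width: 0.61
t 14.6 pos [ 0.4873 -0.0291  0.1286] yaw 45.95 tilt [0.0005 0.    ] F [ 1.   0.4 -1.4] w 0.61 -> delta [0.     0.0003 0.0676]
```

View pics/w9.png

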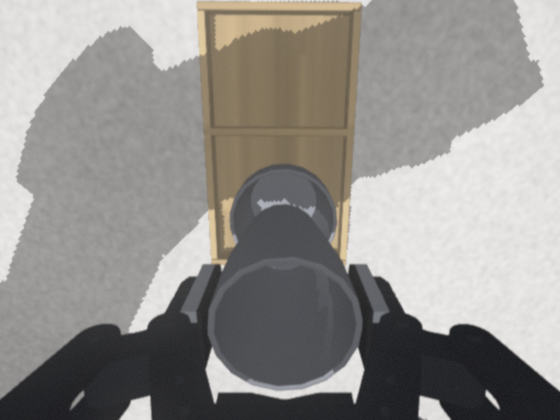

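View pics/s9c.png

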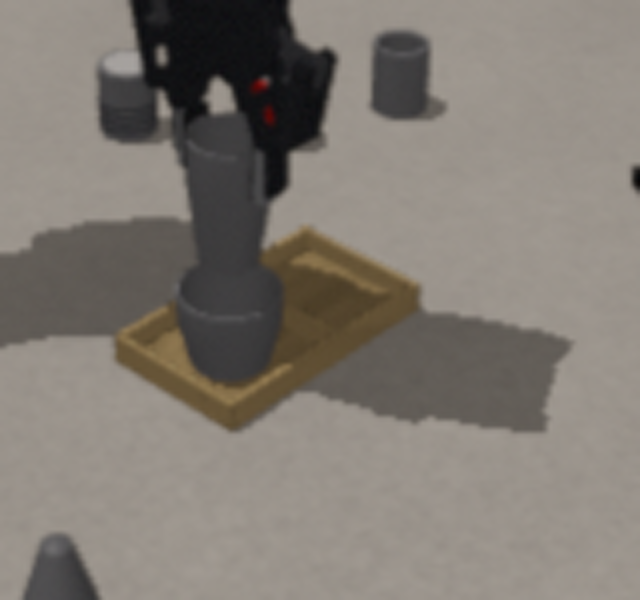

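```bash
python3 -m inch '[{"hand":0.8,"delta_pos":[0,0,0.015],"twist":0},{"hand":0.8,"delta_pos":[0,0,0.03],"twist":0},{"hand":0.8,"delta_pos":[0,0,0.042],"twist":0},{"hand":0.8,"delta_pos":[0,0,0.052],"twist":0},{"hand":0.8,"delta_pos":[0,0,0.06],"twist":0},{"hand":0.8,"delta_pos":[0,0,0.065],"twist":0},{"hand":0.8,"delta_pos":[0,0,0.068],"twist":0},{"hand":0.8,"delta_pos":[0,0,0.068],"twist":0}]'
```

```text
time: 15.7
position: [0.4872, -0.0289, 0.0606]
ee_rot: [[0.695, 0.719, 0.0], [0.719, -0.695, 0.0], [0.001, 0.0, -1.0]]
ft_force: [-1.3, -0.0, 1.7]
grip_width: 0.616
```

```bash
python3 -m inch '[{"hand":0.8,"delta_pos":[0,0,0.0015],"twist":0},{"hand":0.3,"delta_pos":[0,0,0.0015],"twist":0},{"hand":0.15,"delta_pos":[0,0,0.0],"twist":0},{"hand":0,"delta_pos":[0,0,0],"twist":0},{"hand":0,"delta_pos":[0,0,-0.01],"twist":0},{"hand":0,"delta_pos":[0,0,-0.04],"twist":0},{"hand":0,"delta_pos":[0,0,-0.09],"twist":0},{"hand":0,"delta_pos":[0,0,-0.14],"twist":0}]'
python3 - <<'E'
from h import *
to(.489,-.404,.2)
s=robot.state();im,d=snap('wrist','w10');P=wristP(d,s)
rimfit(P,d>.05,[.487,-.028],.045,.085,.11)
rimfit(P,d>.05,[.487,-.028],.045,.05,.065)
E
```

```text
time: 16.7
position: [0.4866, -0.0293, 0.2021]
ee_rot: [[0.696, 0.718, -0.001], [0.718, -0.696, -0.001], [-0.001, -0.0, -1.0]]
ft_force: [1.5, 1.0, -0.2]
grip_width: 0.998
t 16.7 pos [ 0.4866 -0.0293  0.2021] yaw 45.92 tilt [-0.0005 -0.0005] F [ 1.5  1.  -0.2] w 0.998 -> delta [-0.2675  0.2623  0.0023]
n 1266 circle 0.4869 -0.0295 D 0.0529 mid [ 0.4873 -0.0294] ext [0.0525 0.0522] ztop 0.0961
n 1205 circle 0.4876 -0.0292 D 0.0658 mid [ 0.4908 -0.0267] ext [0.0619 0.0624] ztop 0.0645
```

View pics/w10.png

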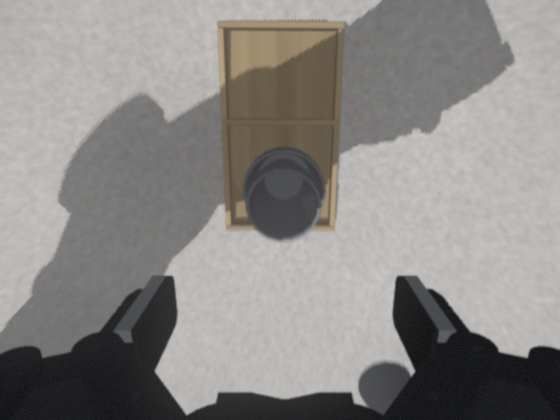

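```bash
python3 -m inch '[{"hand":0,"delta_pos":[-0.02,0.02,0],"twist":0},{"hand":0,"delta_pos":[-0.06,0.06,0],"twist":0},{"hand":0,"delta_pos":[-0.1,0.1,0],"twist":0},{"hand":0,"delta_pos":[-0.145,0.142,0],"twist":0},{"hand":0,"delta_pos":[-0.19,0.185,0],"twist":0},{"hand":0,"delta_pos":[-0.23,0.225,0],"twist":0},{"hand":0,"delta_pos":[-0.255,0.25,0],"twist":0},{"hand":0,"delta_pos":[-0.267,0.262,0],"twist":0}]'
python3 -m inch '[{"hand":0,"delta_pos":[0,0,0],"twist":0},{"hand":0,"delta_pos":[0,0,0],"twist":0},{"hand":0,"delta_pos":[0,0,0],"twist":0},{"hand":0,"delta_pos":[0,0,0],"twist":0},{"hand":0,"delta_pos":[0,0,0],"twist":0},{"hand":0,"delta_pos":[0,0,0],"twist":0},{"hand":0,"delta_pos":[0,0,0],"twist":0},{"hand":0,"delta_pos":[0,0,0],"twist":0}]'
python3 - <<'E'
from h import *
to(.489,-.404,.083)
s=robot.state();im,d=snap('wrist','w11');P=wristP(d,s)
rimfit(P,d>.05,[.489,-.404],.045,.108,.13)
E
```

```text
time: 17.75
position: [0.4888, -0.4053, 0.2006]
ee_rot: [[0.697, 0.717, -0.001], [0.717, -0.697, -0.001], [-0.001, 0.0, -1.0]]
ft_force: [0.2, -0.6, 0.2]
grip_width: 1.002
time: 18.75
position: [0.4898, -0.4031, 0.2003]
ee_rot: [[0.695, 0.719, 0.0], [0.719, -0.695, 0.0], [0.0, 0.0, -1.0]]
ft_force: [-0.4, -0.4, 0.4]
grip_width: 1.001
t 18.75 pos [ 0.4898 -0.4031  0.2003] yaw 45.96 tilt [0. 0.] F [-0.4 -0.4  0.4] w 1.001 -> delta [-1.200e-03  1.000e-04  1.173e-01]
n 1050 circle 0.4887 -0.4054 D 0.0404 mid [ 0.4892 -0.4053] ext [0.0397 0.0394] ztop 0.117
```

View pics/w11.png

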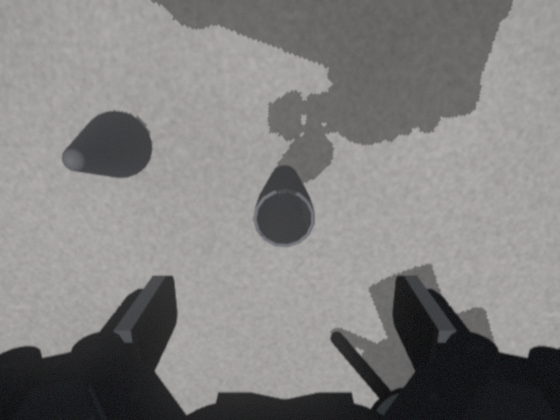

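```bash
python3 - <<'E'
from h import *
d=np.load('pics/top0.npy');m=robot.camera_model('top');R,_=cv2.Rodrigues(np.array(m['rvec']));t=np.array(m['tvec']).ravel();v,u=np.mgrid[0:420,0:560]
P=((np.stack([(u-m['cx'])/m['fx']*d,(v-m['cy'])/m['fy']*d,d],-1)-t)@R)[(d>.05)]
D=np.linalg.norm(P[:,:2]-[.489,-.405],axis=1)
k=(P[:,2]>.02)&(D<.17)&(D>.05)
Q=P[k];R2=np.array([[.695,.719],[.719,-.695]])
for q,dd in sorted(zip(Q.round(3).tolist(),D[k]),key=lambda a:a[1])[:12]:print(q,round(dd,3),(R2@(np.array(q[:2])-[.489,-.405])).round(3))
E
```

```text
[0.417, -0.295, 0.028] 0.131 [ 0.029 -0.128]
[0.42, -0.293, 0.027] 0.132 [ 0.033 -0.127]
[0.412, -0.298, 0.028] 0.132 [ 0.023 -0.13 ]
[0.423, -0.287, 0.025] 0.135 [ 0.039 -0.129]
[0.417, -0.291, 0.037] 0.135 [ 0.032 -0.131]
[0.414, -0.293, 0.041] 0.135 [ 0.028 -0.132]
[0.409, -0.296, 0.039] 0.136 [ 0.023 -0.133]
[0.42, -0.288, 0.036] 0.136 [ 0.036 -0.131]
[0.403, -0.3, 0.034] 0.136 [ 0.016 -0.135]
[0.4, -0.301, 0.027] 0.137 [ 0.013 -0.136]
[0.411, -0.291, 0.051] 0.138 [ 0.028 -0.135]
[0.406, -0.295, 0.045] 0.138 [ 0.021 -0.136]
```

```bash
python3 -m inch '[{"hand":0,"delta_pos":[-0.002,0.001,0.025],"twist":0},{"hand":0,"delta_pos":[-0.002,0.001,0.055],"twist":0},{"hand":0,"delta_pos":[-0.002,0.001,0.085],"twist":0},{"hand":0,"delta_pos":[-0.002,0.001,0.108],"twist":0},{"hand":0,"delta_pos":[-0.002,0.001,0.117],"twist":0},{"hand":0.2,"delta_pos":[-0.002,0.001,0.117],"twist":0},{"hand":0.5,"delta_pos":[-0.002,0.001,0.117],"twist":0},{"hand":0.9,"delta_pos":[-0.002,0.001,0.117],"twist":0}]' 40
python3 -m inch '[{"hand":0.9,"delta_pos":[0,0,0],"twist":0},{"hand":0.9,"delta_pos":[0,0,0],"twist":0},{"hand":0.9,"delta_pos":[0,0,0],"twist":0},{"hand":0.9,"delta_pos":[0,0,-0.015],"twist":0},{"hand":0.9,"delta_pos":[0,0,-0.05],"twist":0},{"hand":0.9,"delta_pos":[0,0,-0.09],"twist":0},{"hand":0.9,"delta_pos":[0,0,-0.125],"twist":0},{"hand":0.9,"delta_pos":[0,0,-0.135],"twist":0}]'
python3 - <<'E'
from h import *
to(.4871,-.0294,.218)
snap('wrist','w12')
E
```

```text
time: 19.8
position: [0.4895, -0.4055, 0.0845]
ee_rot: [[0.695, 0.719, 0.001], [0.719, -0.695, -0.0], [0.001, 0.001, -1.0]]
ft_force: [-1.8, 1.5, 4.7]
grip_width: 0.453
time: 20.8
position: [0.4898, -0.4063, 0.2217]
ee_rot: [[0.695, 0.719, 0.004], [0.719, -0.695, -0.003], [0.001, 0.005, -1.0]]
ft_force: [-0.4, -0.3, -1.3]
grip_width: 0.458
t 20.8 pos [ 0.4898 -0.4063  0.2217] yaw 45.95 tilt [ 0.0038 -0.0027] F [-0.4 -0.3 -1.3] w 0.458 -> delta [ 0.269  -0.264   0.0026]
```

View pics/w12.png

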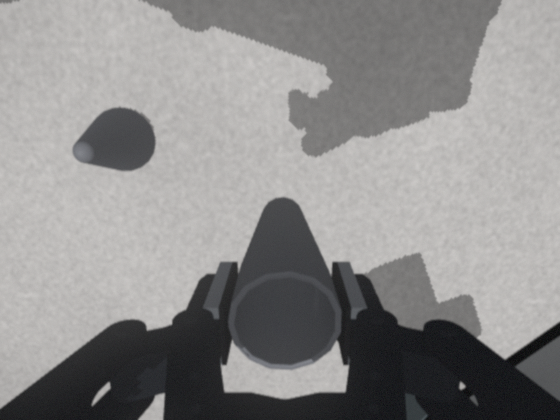

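```bash
python3 -m inch '[{"hand":0.9,"delta_pos":[0.02,-0.02,0],"twist":0},{"hand":0.9,"delta_pos":[0.058,-0.057,0],"twist":0},{"hand":0.9,"delta_pos":[0.098,-0.096,0],"twist":0},{"hand":0.9,"delta_pos":[0.14,-0.137,0],"twist":0},{"hand":0.9,"delta_pos":[0.182,-0.178,0],"twist":0},{"hand":0.9,"delta_pos":[0.222,-0.217,0],"twist":0},{"hand":0.9,"delta_pos":[0.255,-0.249,0],"twist":0},{"hand":0.9,"delta_pos":[0.269,-0.263,0],"twist":0}]'
python3 -m inch '[{"hand":0.9,"delta_pos":[0,0,0],"twist":0},{"hand":0.9,"delta_pos":[0,0,0],"twist":0},{"hand":0.9,"delta_pos":[0,0,0.008],"twist":0},{"hand":0.9,"delta_pos":[0,0,0.02],"twist":0},{"hand":0.9,"delta_pos":[0,0,0.025],"twist":0},{"hand":0.9,"delta_pos":[0,0,0.025],"twist":0},{"hand":0.9,"delta_pos":[0,0,0.025],"twist":0},{"hand":0.9,"delta_pos":[0,0,0.025],"twist":0}]'
python3 - <<'E'
from h import *
to(.4871,-.0294,.1005)
snap('wrist','w13');im,d=snap('side','s13')
cv2.imwrite('pics/s13c.png',cv2.resize(im[120:270,220:380,::-1],None,fx=4,fy=4,interpolation=2))
E
```

```text
time: 21.85
position: [0.4862, -0.0255, 0.2173]
ee_rot: [[0.692, 0.722, -0.002], [0.722, -0.692, 0.001], [-0.001, -0.002, -1.0]]
ft_force: [-0.3, 0.1, -0.2]
grip_width: 0.461
time: 22.85
position: [0.4873, -0.029, 0.1936]
ee_rot: [[0.695, 0.719, 0.001], [0.719, -0.695, 0.0], [0.0, 0.0, -1.0]]
ft_force: [0.3, -0.0, -1.6]
grip_width: 0.457
t 22.85 pos [ 0.4873 -0.029   0.1936] yaw 45.96 tilt [0.0006 0.0001] F [ 0.3 -0.  -1.6] w 0.457 -> delta [-0.0005  0.0001  0.0931]
```

View pics/w13.png

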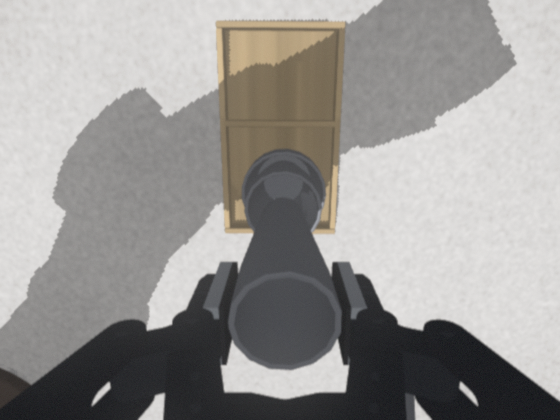

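View pics/s13c.png

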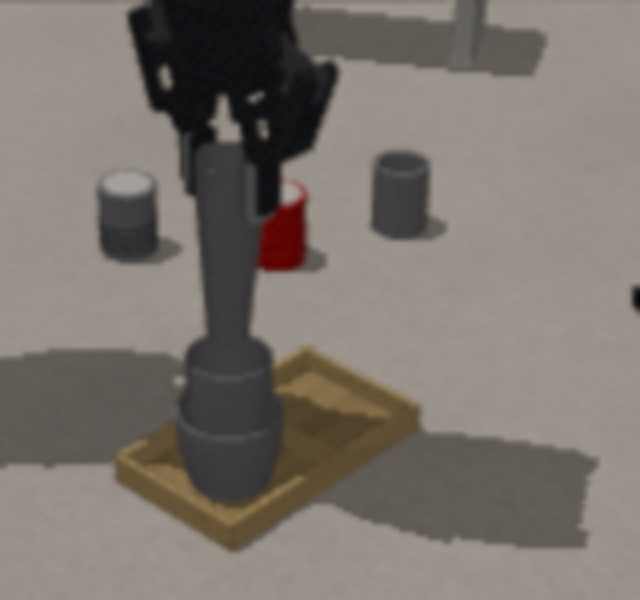

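```bash
python3 -m inch '[{"hand":0.9,"delta_pos":[0,0,0.015],"twist":0},{"hand":0.9,"delta_pos":[0,0,0.032],"twist":0},{"hand":0.9,"delta_pos":[0,0,0.05],"twist":0},{"hand":0.9,"delta_pos":[0,0,0.065],"twist":0},{"hand":0.9,"delta_pos":[0,0,0.078],"twist":0},{"hand":0.9,"delta_pos":[0,0,0.086],"twist":0},{"hand":0.9,"delta_pos":[0,0,0.091],"twist":0},{"hand":0.9,"delta_pos":[0,0,0.092],"twist":0}]'
```

```text
time: 23.95
position: [0.4873, -0.029, 0.1014]
ee_rot: [[0.695, 0.719, 0.0], [0.719, -0.695, 0.0], [0.0, 0.0, -1.0]]
ft_force: [-1.0, 0.5, 6.7]
grip_width: 0.456
```

Light contact at about the predicted height; a small final push, release, and rise.

```bash
python3 -m inch '[{"hand":0.9,"delta_pos":[0,0,0.001],"twist":0},{"hand":0.45,"delta_pos":[0,0,0.001],"twist":0},{"hand":0.3,"delta_pos":[0,0,0.0],"twist":0},{"hand":0.1,"delta_pos":[0,0,0],"twist":0},{"hand":0,"delta_pos":[0,0,-0.01],"twist":0},{"hand":0,"delta_pos":[0,0,-0.04],"twist":0},{"hand":0,"delta_pos":[0,0,-0.08],"twist":0},{"hand":0,"delta_pos":[0,0,-0.11],"twist":0}]'
python3 - <<'E'
from h import *
to(.4135,.2632,.2)
s=robot.state();im,d=snap('wrist','w14');P=wristP(d,s)
rimfit(P,d>.05,[.487,-.029],.045,.122,.15)
E
```

```text
time: 24.95
position: [0.4873, -0.0293, 0.2134]
ee_rot: [[0.696, 0.718, 0.001], [0.718, -0.696, -0.0], [0.001, 0.001, -1.0]]
ft_force: [0.6, 0.4, 0.3]
grip_width: 1.003
t 24.95 pos [ 0.4873 -0.0293  0.2134] yaw 45.92 tilt [ 0.0012 -0.    ] F [0.6 0.4 0.3] w 1.003 -> delta [ 0.1588 -0.2565  0.0133]
n 1236 circle 0.4866 -0.029 D 0.04 mid [ 0.4869 -0.0288] ext [0.0394 0.0395] ztop 0.1339
```

View pics/w14.png

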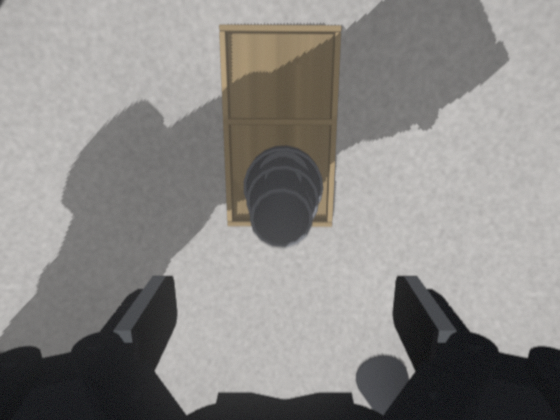

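```bash
python3 -m inch '[{"hand":0,"delta_pos":[0.012,-0.02,0],"twist":0},{"hand":0,"delta_pos":[0.035,-0.057,0],"twist":0},{"hand":0,"delta_pos":[0.06,-0.097,0],"twist":0},{"hand":0,"delta_pos":[0.087,-0.14,0],"twist":0},{"hand":0,"delta_pos":[0.114,-0.183,0],"twist":0},{"hand":0,"delta_pos":[0.138,-0.222,0],"twist":0},{"hand":0,"delta_pos":[0.153,-0.247,0],"twist":0},{"hand":0,"delta_pos":[0.159,-0.257,0],"twist":0}]'
python3 -m inch '[{"hand":0,"delta_pos":[0,0,0],"twist":0},{"hand":0,"delta_pos":[0,0,0.02],"twist":0},{"hand":0,"delta_pos":[0,0,0.04],"twist":0},{"hand":0,"delta_pos":[0,0,0.06],"twist":0},{"hand":0,"delta_pos":[0,0,0.07],"twist":0},{"hand":0,"delta_pos":[0,0,0.07],"twist":0},{"hand":0,"delta_pos":[0,0,0.07],"twist":0},{"hand":0,"delta_pos":[0,0,0.07],"twist":0}]'
python3 - <<'E'
from h import *
to(.4135,.2632,.025)
s=robot.state();im,d=snap('wrist','w15');P=wristP(d,s)
rimfit(P,d>.05,[.4135,.2632],.04,.048,.07)
E
```

```text
time: 26.0
position: [0.4123, 0.2655, 0.2115]
ee_rot: [[0.693, 0.721, 0.0], [0.721, -0.693, 0.0], [0.0, 0.0, -1.0]]
ft_force: [-0.4, -0.4, -0.6]
grip_width: 1.003
time: 27.0
position: [0.4133, 0.2642, 0.1419]
ee_rot: [[0.695, 0.719, 0.001], [0.719, -0.695, 0.001], [0.001, -0.0, -1.0]]
ft_force: [-0.9, -0.5, -0.3]
grip_width: 1.0
t 27.0 pos [0.4133 0.2642 0.1419] yaw 45.96 tilt [0.0008 0.0009] F [-0.9 -0.5 -0.3] w 1.0 -> delta [-0.0007  0.0008  0.1169]
n 3443 circle 0.4141 0.263 D 0.044 mid [0.4144 0.2634] ext [0.0432 0.0436] ztop 0.0567
```

View pics/w15.png

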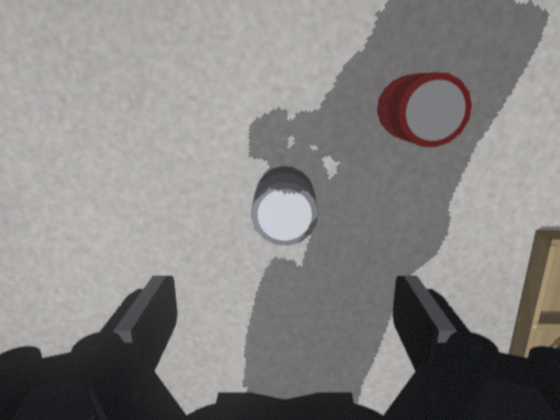

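```bash
python3 -m inch '[{"hand":0,"delta_pos":[0,0.001,0.025],"twist":0},{"hand":0,"delta_pos":[0,0.001,0.055],"twist":0},{"hand":0,"delta_pos":[0,0.001,0.085],"twist":0},{"hand":0,"delta_pos":[0,0.001,0.11],"twist":0},{"hand":0,"delta_pos":[0,0.001,0.12],"twist":0},{"hand":0.2,"delta_pos":[0,0.001,0.12],"twist":0},{"hand":0.5,"delta_pos":[0,0.001,0.12],"twist":0},{"hand":0.9,"delta_pos":[0,0.001,0.12],"twist":0}]' 50
python3 -m inch '[{"hand":0.9,"delta_pos":[0,0,0],"twist":0},{"hand":0.9,"delta_pos":[0,0,0],"twist":0},{"hand":0.9,"delta_pos":[0,0,0],"twist":0},{"hand":0.9,"delta_pos":[0,0,-0.015],"twist":0},{"hand":0.9,"delta_pos":[0,0,-0.05],"twist":0},{"hand":0.9,"delta_pos":[0,0,-0.08],"twist":0},{"hand":0.9,"delta_pos":[0,0,-0.1],"twist":0},{"hand":0.9,"delta_pos":[0,0,-0.1],"twist":0}]'
python3 - <<'E'
from h import *
to(.547,.034,.122)
snap('wrist','w16')
E
```

```text
time: 28.05
position: [0.4141, 0.2638, 0.0225]
ee_rot: [[0.695, 0.719, 0.001], [0.719, -0.695, 0.002], [0.002, -0.0, -1.0]]
ft_force: [-1.6, -0.0, 6.2]
grip_width: 0.502
time: 29.05
position: [0.4144, 0.264, 0.1233]
ee_rot: [[0.695, 0.719, 0.003], [0.719, -0.695, 0.003], [0.004, -0.0, -1.0]]
ft_force: [-0.8, 0.5, -1.9]
grip_width: 0.497
t 29.05 pos [0.4144 0.264  0.1233] yaw 45.97 tilt [0.0025 0.0028] F [-0.8  0.5 -1.9] w 0.497 -> delta [-0.0732  0.2552  0.001 ]
```

View pics/w16.png

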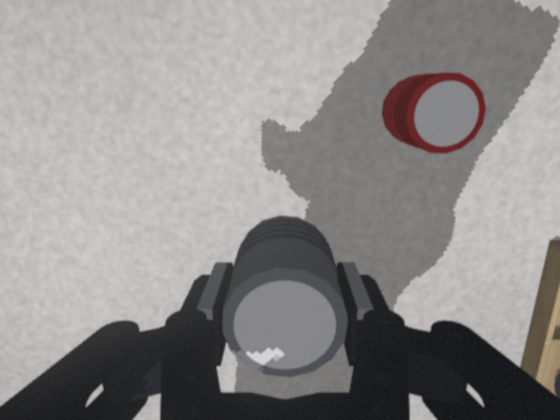

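```bash
python3 -m inch '[{"hand":0.9,"delta_pos":[-0.006,0.02,0],"twist":0},{"hand":0.9,"delta_pos":[-0.016,0.057,0],"twist":0},{"hand":0.9,"delta_pos":[-0.028,0.098,0],"twist":0},{"hand":0.9,"delta_pos":[-0.04,0.14,0],"twist":0},{"hand":0.9,"delta_pos":[-0.052,0.182,0],"twist":0},{"hand":0.9,"delta_pos":[-0.063,0.22,0],"twist":0},{"hand":0.9,"delta_pos":[-0.07,0.245,0],"twist":0},{"hand":0.9,"delta_pos":[-0.073,0.255,0],"twist":0}]'
python3 -m inch '[{"hand":0.9,"delta_pos":[0,0,0],"twist":0},{"hand":0.9,"delta_pos":[0,0,0],"twist":0},{"hand":0.9,"delta_pos":[0,0,0.015],"twist":0},{"hand":0.9,"delta_pos":[0,0,0.035],"twist":0},{"hand":0.9,"delta_pos":[0,0,0.05],"twist":0},{"hand":0.9,"delta_pos":[0,0,0.055],"twist":0},{"hand":0.9,"delta_pos":[0,0,0.055],"twist":0},{"hand":0.9,"delta_pos":[0,0,0.055],"twist":0}]'
python3 - <<'E'
from h import *
to(.547,.034,.0275)
snap('wrist','w17');im,d=snap('side','s17')
cv2.imwrite('pics/s17c.png',cv2.resize(im[120:270,220:380,::-1],None,fx=4,fy=4,interpolation=2))
E
```

```text
time: 30.1
position: [0.546, 0.0318, 0.1205]
ee_rot: [[0.697, 0.717, -0.001], [0.717, -0.697, -0.001], [-0.001, -0.0, -1.0]]
ft_force: [-0.6, -0.0, -2.3]
grip_width: 0.5
time: 31.1
position: [0.5465, 0.0335, 0.0668]
ee_rot: [[0.695, 0.719, 0.001], [0.719, -0.695, 0.0], [0.001, 0.001, -1.0]]
ft_force: [-0.4, -0.1, -1.7]
grip_width: 0.5
t 31.1 pos [0.5465 0.0335 0.0668] yaw 45.96 tilt [0.0009 0.0002] F [-0.4 -0.1 -1.7] w 0.5 -> delta [ 0.0006 -0.      0.0393]
```

View pics/w17.png

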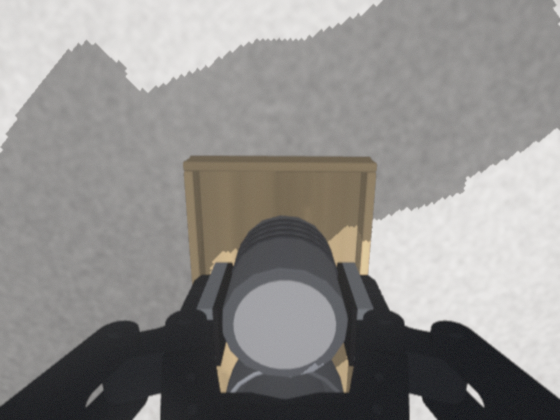

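View pics/s17c.png

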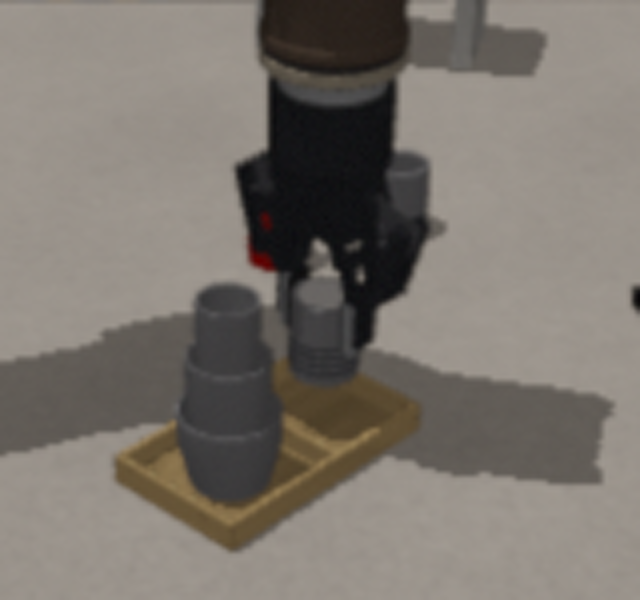

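```bash
python3 -m inch '[{"hand":0.9,"delta_pos":[0.003,0,0.01],"twist":0},{"hand":0.9,"delta_pos":[0.003,0,0.018],"twist":0},{"hand":0.9,"delta_pos":[0.003,0,0.025],"twist":0},{"hand":0.9,"delta_pos":[0.003,0,0.031],"twist":0},{"hand":0.9,"delta_pos":[0.003,0,0.035],"twist":0},{"hand":0.9,"delta_pos":[0.003,0,0.038],"twist":0},{"hand":0.9,"delta_pos":[0.003,0,0.039],"twist":0},{"hand":0.9,"delta_pos":[0.003,0,0.039],"twist":0}]'
```

```text
time: 32.2
position: [0.5481, 0.0356, 0.0276]
ee_rot: [[0.695, 0.719, 0.0], [0.719, -0.695, 0.0], [0.0, -0.0, -1.0]]
ft_force: [-1.4, -0.2, 1.2]
grip_width: 0.497
```

```bash
python3 -m inch '[{"hand":0.9,"delta_pos":[0,0,0.001],"twist":0},{"hand":0.9,"delta_pos":[0,0,0.001],"twist":0},{"hand":0.4,"delta_pos":[0,0,0.001],"twist":0},{"hand":0.2,"delta_pos":[0,0,0],"twist":0},{"hand":0.2,"delta_pos":[0,0,-0.005],"twist":0},{"hand":0.2,"delta_pos":[0,0,-0.03],"twist":0},{"hand":0.1,"delta_pos":[0,0,-0.08],"twist":0},{"hand":0,"delta_pos":[0,0,-0.12],"twist":0}]'
python3 -m inch '[{"hand":0,"delta_pos":[0,0,-0.04],"twist":0},{"hand":0,"delta_pos":[0,0,-0.08],"twist":0},{"hand":0,"delta_pos":[0,0,-0.1],"twist":0},{"hand":0,"delta_pos":[0.04,-0.03,-0.1],"twist":0},{"hand":0,"delta_pos":[0.08,-0.06,-0.1],"twist":0},{"hand":0,"delta_pos":[0.11,-0.08,-0.1],"twist":0},{"hand":0,"delta_pos":[0.12,-0.09,-0.1],"twist":0},{"hand":0,"delta_pos":[0.12,-0.09,-0.1],"twist":0}]'
python3 - <<'E'
from h import *
to(.547,.034,.0275)
im,d=snap('side','s18');c=im[:,:,::-1]
cv2.imwrite('pics/s18c.png',cv2.resize(c[130:370,200:380],None,fx=2.5,fy=2.5,interpolation=2))
s=robot.state();im,d=snap('wrist','w18');P=wristP(d,s)
rimfit(P,d>.05,[.548,.035],.03,.052,.07)
rimfit(P,d>.05,[.487,-.029],.045,.122,.15)
im,d=snap('top','t18');cv2.imwrite('pics/t18c.png',cv2.resize(im[150:270,120:450,::-1],None,fx=2.4,fy=2.4,interpolation=2))
E
```

```text
time: 33.2
position: [0.5484, 0.0355, 0.1491]
ee_rot: [[0.695, 0.719, 0.001], [0.719, -0.695, -0.0], [0.0, 0.001, -1.0]]
ft_force: [1.4, 0.4, 0.3]
grip_width: 0.996
time: 34.2
position: [0.5666, 0.1846, 0.2472]
ee_rot: [[0.694, 0.72, -0.0], [0.72, -0.694, -0.001], [-0.001, 0.0, -1.0]]
ft_force: [-0.2, -0.6, 0.7]
grip_width: 0.999
t 34.2 pos [0.5666 0.1846 0.2472] yaw 46.01 tilt [-0.0004 -0.0006] F [-0.2 -0.6  0.7] w 0.999 -> delta [-0.1218  0.0905  0.2198]
n 1438 circle 0.5484 0.0348 D 0.0449 mid [0.5491 0.0353] ext [0.0431 0.0442] ztop 0.0617
n 192 circle 0.4948 -0.0148 D 0.0221 mid [ 0.4952 -0.0148] ext [0.0186 0.013 ] ztop 0.1329
```

View pics/s18c.png

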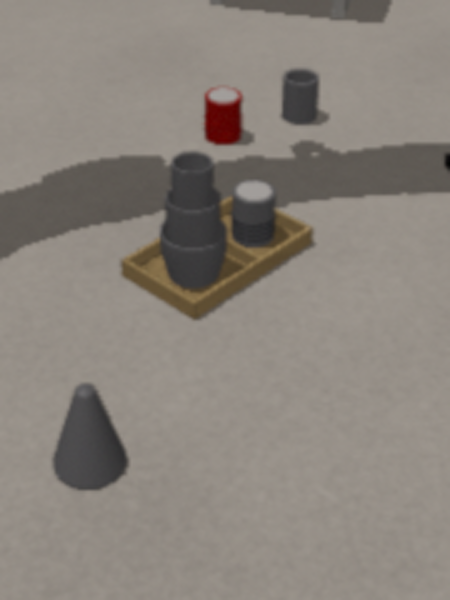

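View pics/w18.png

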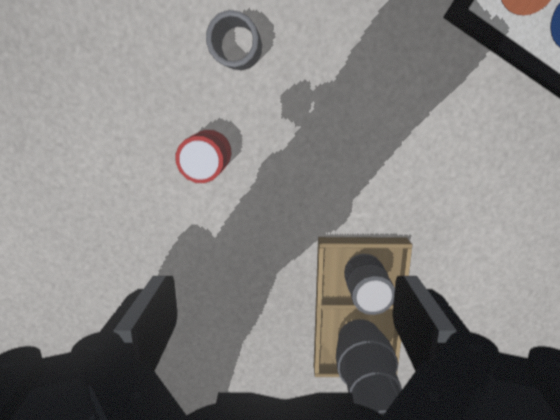

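View pics/t18c.png

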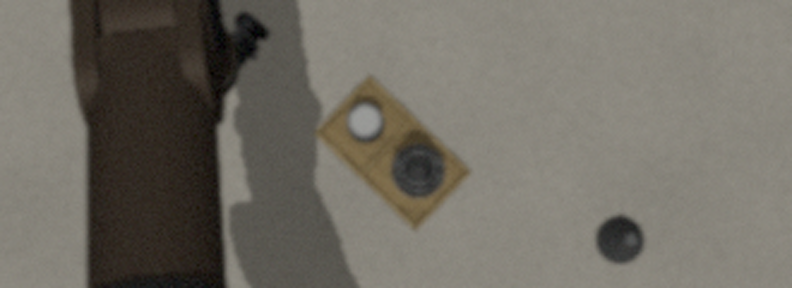

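```bash
python3 -c "
from h import *
print(robot.sign_off(), robot.state()['time'])"
```

```text
the job is handed in; nothing more can be done
the job is handed in; nothing more can be done
```

The lighting kit is packed in the caddy and the job is handed in, at about 34 s of the 112 s allowed; hand-in reports no verdict.

- **Cups:** I placed the large, medium and small cups in that order in the wide bay, mouth up and nested. Each rim height, measured after placing, was within 1 mm of full seating: 58, 96 and 134 mm against 57, 95 and 133 mm. The centres agreed to about 1 mm.
- **Lamp head:** It stands diffuser up near the centre of the narrow bay. Its top measured 61.7 mm against 60 mm expected, which is within the 2 mm calibration.
- **Left alone:** The lens tube, the ring cone and the red look-alike were still standing in the last pictures, and I never gripped or went close to any of them.
- **Disagreement:** My first wrist measurement of the large cup was about 10 mm off the top and side cameras, because the arm was still settling. I re-measured once it was steady and the readings agreed. Caddy position estimates differed by up to 5 mm, well inside the bay clearances.

The highest contact force I read was about 13 N, when setting the large cup down.

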